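# Load the meter test rack in case order

## Task

The four rail-mount electricity meters waiting in the foam insets of the carrying case are next on the test rack. Move them onto the rack's rail, one in the middle of each bay and in the same order from left to right, and the same way round, as they lie in the case, so that the readings match the job sheet. Set each one down gently, face up and square over the rail with its feet flat on the rack, and leave the mug standing where it is.

Things in the scene. Friction and masses are not known exactly. Their poses are not given: they have to be found in the camera images.
- meter_1: Electricity meter, one module wide, grey, about 80 g, on its back, display up, x away from the robot. 90 mm long (x), 17.5 wide (y), 66 high (z up). Origin: centre of underside. From z=39.5 to 66 mm a raised nose 45 mm long in x, centred, full width: grip it from above closing along x. Underside: notch for the rail, 52 mm wide in x, 9 deep. Lifts off freely.
- meter_2: Electricity meter, two modules wide, grey, about 130 g, on its back, display up, x away from the robot. 90 mm long (x), 35 wide (y), 66 high (z up). Origin: centre of underside. From z=39.5 to 66 mm a raised nose 45 mm long in x, centred, full width: grip it from above closing along x. Underside: notch for the rail, 52 mm wide in x, 9 deep. Lifts off freely.
- meter_3: Electricity meter, three modules wide, grey, about 210 g, on its back, display up, x away from the robot. 90 mm long (x), 52.5 wide (y), 66 high (z up). Origin: centre of underside. From z=39.5 to 66 mm a raised nose 45 mm long in x, centred, full width: grip it from above closing along x. Underside: notch for the rail, 52 mm wide in x, 9 deep. Lifts off freely.
- meter_4: Electricity meter, four modules wide, grey, about 320 g, on its back, display up, x away from the robot. 90 mm long (x), 70 wide (y), 66 high (z up). Origin: centre of underside. From z=39.5 to 66 mm a raised nose 45 mm long in x, centred, full width: grip it from above closing along x. Underside: notch for the rail, 52 mm wide in x, 9 deep. Lifts off freely.
- inset_1: Dark foam inset (fixed) in the black carrying case, cut out for the 17.5 mm wide meter, which stands in it at the start. 112 (x) by 91 (y) by 26 mm high; cut-out 100 by 27.5 mm, its floor 8 mm above the origin. Origin: centre of underside; x away from the robot, y to the left along the row, z up. Four insets, 92 mm apart, in mixed order.
- inset_2: Dark foam inset (fixed) in the black carrying case, cut out for the 35 mm wide meter, which stands in it at the start. 112 (x) by 91 (y) by 26 mm high; cut-out 100 by 45 mm, its floor 8 mm above the origin. Origin: centre of underside; x away from the robot, y to the left along the row, z up. Four insets, 92 mm apart, in mixed order.
- inset_3: Dark foam inset (fixed) in the black carrying case, cut out for the 52.5 mm wide meter, which stands in it at the start. 112 (x) by 91 (y) by 26 mm high; cut-out 100 by 62.5 mm, its floor 8 mm above the origin. Origin: centre of underside; x away from the robot, y to the left along the row, z up. Four insets, 92 mm apart, in mixed order.
- inset_4: Dark foam inset (fixed) in the black carrying case, cut out for the 70 mm wide meter, which stands in it at the start. 112 (x) by 91 (y) by 26 mm high; cut-out 100 by 80 mm, its floor 8 mm above the origin. Origin: centre of underside; x away from the robot, y to the left along the row, z up. Four insets, 92 mm apart, in mixed order.
- test_rack: Fixed rack. Grey plinth 22 mm high, x -55..67, y +-196 mm; 35 mm wide, 7.5 high steel rail along y at x=0. 5 brackets, 6 mm thick, 54 mm tall from origin, part 4 bays centred at y=138, 46, -46, -138 mm, left to right. Black strip at x 56..67, 56 tall. Origin: under the rail's middle; x away from robot, y left, z up. Seated meter: straddles rail, axes as the rack's, origin 22 mm above rack's.
- mug: White ceramic mug, 76 mm across, 85 mm high, handle to its +y side, standing at the left end of the carrying case. Bystander, to be left alone. Origin: centre of the underside.
Mind the look-alikes: they are no part of the job. Leave any yellow look-alike of the meter_3 alone.

How it is judged:
At the end, for the whole second after the job is handed in: All meters released and at rest on the rack, one per bay, in the left-to-right order of their insets, not turned end for end; each within 14 mm of its bay's middle along the rail and 12 mm across, origin 18 to 25.5 mm above the rack's, upright to 0.08 rad, square to 0.17 rad (x of meter_1 in the frame of test_rack between -0.012 and 0.012 m and z of meter_1 in the frame of test_rack between 0.018 and 0.0255 m and angle between each of meter_1, meter_2, meter_3, meter_4's own z axis and vertical below 0.08 rad and angle between the x axis of each of meter_1, meter_2, meter_3, meter_4 and the x axis of test_rack, either way round below 0.17 rad and linear speed of each of meter_1, meter_2, meter_3, meter_4 below 0.02 m/s and angular speed of each of meter_1, meter_2, meter_3, meter_4 below 0.15 rad/s and (y of meter_1 in the frame of test_rack between 0.124 and 0.152 m or y of meter_1 in the frame of test_rack between 0.032 and 0.06 m or y of meter_1 in the frame of test_rack between -0.06 and -0.032 m or y of meter_1 in the frame of test_rack between -0.152 and -0.124 m) and x of meter_2 in the frame of test_rack between -0.012 and 0.012 m and z of meter_2 in the frame of test_rack between 0.018 and 0.0255 m and (y of meter_2 in the frame of test_rack between 0.124 and 0.152 m or y of meter_2 in the frame of test_rack between 0.032 and 0.06 m or y of meter_2 in the frame of test_rack between -0.06 and -0.032 m or y of meter_2 in the frame of test_rack between -0.152 and -0.124 m) and x of meter_3 in the frame of test_rack between -0.012 and 0.012 m and z of meter_3 in the frame of test_rack between 0.018 and 0.0255 m and (y of meter_3 in the frame of test_rack between 0.124 and 0.152 m or y of meter_3 in the frame of test_rack between 0.032 and 0.06 m or y of meter_3 in the frame of test_rack between -0.06 and -0.032 m or y of meter_3 in the frame of test_rack between -0.152 and -0.124 m) and x of meter_4 in the frame of test_rack between -0.012 and 0.012 m and z of meter_4 in the frame of test_rack between 0.018 and 0.0255 m and (y of meter_4 in the frame of test_rack between 0.124 and 0.152 m or y of meter_4 in the frame of test_rack between 0.032 and 0.06 m or y of meter_4 in the frame of test_rack between -0.06 and -0.032 m or y of meter_4 in the frame of test_rack between -0.152 and -0.124 m) and ((y of inset_1 in the frame of inset_2 above 0 m and y of meter_1 in the frame of meter_2 above 0.05 m) or (y of inset_1 in the frame of inset_2 below 0 m and y of meter_1 in the frame of meter_2 below -0.05 m)) and ((y of inset_2 in the frame of inset_3 above 0 m and y of meter_2 in the frame of meter_3 above 0.05 m) or (y of inset_2 in the frame of inset_3 below 0 m and y of meter_2 in the frame of meter_3 below -0.05 m)) and ((y of inset_3 in the frame of inset_4 above 0 m and y of meter_3 in the frame of meter_4 above 0.05 m) or (y of inset_3 in the frame of inset_4 below 0 m and y of meter_3 in the frame of meter_4 below -0.05 m)) and ((y of inset_4 in the frame of inset_1 above 0 m and y of meter_4 in the frame of meter_1 above 0.05 m) or (y of inset_4 in the frame of inset_1 below 0 m and y of meter_4 in the frame of meter_1 below -0.05 m)) and ((y of inset_1 in the frame of inset_3 above 0 m and y of meter_1 in the frame of meter_3 above 0.05 m) or (y of inset_1 in the frame of inset_3 below 0 m and y of meter_1 in the frame of meter_3 below -0.05 m)) and ((y of inset_2 in the frame of inset_4 above 0 m and y of meter_2 in the frame of meter_4 above 0.05 m) or (y of inset_2 in the frame of inset_4 below 0 m and y of meter_2 in the frame of meter_4 below -0.05 m))); the robot touches nothing.
It fails at once if a meter is dropped (falls free faster than 0.6 m/s, as from 18 mm up) ((linear speed of meter_1 above 0.6 m/s and contact force between the fingers and meter_1 below 0.05 N) or (linear speed of meter_2 above 0.6 m/s and contact force between the fingers and meter_2 below 0.05 N) or (linear speed of meter_3 above 0.6 m/s and contact force between the fingers and meter_3 below 0.05 N) or (linear speed of meter_4 above 0.6 m/s and contact force between the fingers and meter_4 below 0.05 N)).
It fails at once if a meter is banged down on the rack or another meter (over 60 N) (contact force between any of meter_1, meter_2, meter_3, meter_4 and test_rack above 60 N or contact force between meter_1 and meter_2 above 60 N or contact force between any of meter_1, meter_2 and meter_3 above 60 N or contact force between any of meter_1, meter_2, meter_3 and meter_4 above 60 N).
It fails at once if a meter is tipped over (more than 0.7 rad) (angle between any of meter_1, meter_2, meter_3, meter_4's own z axis and vertical above 0.7 rad).
It fails at once if the mug is pushed more than 30 mm or tipped (distance of mug from where it was at the start of the episode above 0.03 m or angle between mug's own z axis and vertical above 0.3 rad).
It also fails if it takes over 96 s, if anything falls off the work surface, if the arm or the gripper's body presses on something with over 40 N, if the wrist force passes 120 N, or if a joint passes its speed limit or range.

## Robot

A 6-joint arm with a two-finger parallel gripper is mounted at the origin on the work surface. World frame = base frame: x ahead of the robot, y to its left, z up, the work surface at z = 0. Lengths are in m, angles in rad, forces in N, time in s.
With the tool pointing down it reaches from about 0.35 to 0.975 m from the base axis. Payload 4.9 kg.
Tool frame: the origin (TCP) lies on the centre line of the jaws, within the pads' length; the fingertips stand manip.tip_reach ahead of it and the grasp point (between the pads) is the TCP (manip.tip_reach is the distance from the TCP to the fingertips, in m); z points along the fingers, y is the line along which they close (so a half turn about z gives the same grasp; the last joint's range is limited). The gripper opens to 85 mm and grips with 20 to 120 N. Pads are 22 mm wide; open, the fingers measure 114 mm over their backs; the gripper's body (76 mm by 85 mm) begins 54 mm behind the grasp point. The pads swing forward as they close: fully open they stand 13 mm farther back than shut.
Start: joints at [1.156, 0.053, 1.613, -0, 1.476, -0.119], TCP at [0.182, 0.598, 0.25] pointing down, gripper open.
Joint ranges: [-3.01, 3.01], [-1.01, 2.22], [0.06, 2.58], [-1.02, 4.17], [0.09, 2.62], [-3.14, 3.14]. Speed limits (rad/s): [2.57, 2.57, 3.14, 3.14, 3.14, 3.14].

## Interface

Orientations are given as a unit quaternion [w, x, y, z].
In Python, from plant import manip gives the robot as it stands. The module is installed in compiled form; this text tells all that it offers.
- The arm moves only by the tool move_arm, never from a script. Its argument "rows" is a list of rows, each a list of 7 numbers: the shift along the tool's x, y, z in cm, then the turn, a rotation vector about the tool's x, y, z in degrees, then the opening, from -1 (shut) to 1 (fully open). In form: [[tx, ty, tz, ax, ay, az, jaw], ...]. A call has 1 to 20 rows; each row shifts and turns the commanded pose from where the row before left it, along the tool's axes as they then stand; what a row does not reach is not made up. A row lasts 1/12 s, in which the tool goes at most 41.7 mm and 7.16 degrees, less where a joint would pass 70% of its speed; a pose out of reach is approached as far as the arm can. A call is refused whole if a number of a shift passes 4.17 or a number of a turn 7.16, either way. A call with a gripper value outside its range is refused whole. The fingers move at their own pace and stop on an object; the grip force is fixed at half the most. Time passes only in rows, so rows that do not move let the fingers close. It gives the time, the measured TCP pose, the force, the opening and the grip force at its end, in the units of the state.
- manip.state(): the state, without advancing time (a new reading comes with each control period).
- manip.grab_frame(name): name is "side" or "top" or "wrist"; returns a dict with "img" (400x640x3 uint8, blue, green, red), "mtx" (3x3 intrinsics, pixels), "k1" (the pictures are not rectified: a ray, as slopes to the right and down, at radius r is drawn at 1 + k1 r^2 times it, then the intrinsics apply), "R" (3x3) and "t" (3): a world point X has camera coordinates R X + t. Camera axes: x right, y down, z forward; pixel columns grow to the right and rows downward; lengths in m; the calibration is good to about 2 mm. A picture is of the moment at which its call begins. There is no depth.
- manip.job_done(): hands the job in; it is judged then, once.
The state is a dict: "time": time; "joint_pos": joint angles; "joint_vel": joint speeds; "joint_efforts": joint torques, N m; "tool_pos": TCP position; "tool_rot": TCP orientation; "contact_force": force on the tool from outside, world axes, zero at the start; "ft_torque": the same for the moment, N m; "gripper_width": opening from 0.0 (shut) to 1.0 (fully open); "grasp_force": force on a finger pad.
Only numpy, scipy, OpenCV 4.12 (cv2) and the standard library are available. Lean on these libraries where they do the work, as an engineer would, in place of code of your own. Each camera call takes 0.05 s, during which the arm holds its last target. There are 200 camera calls.

## Working session

There is one attempt and no reset: what is moved stays moved. The work goes in short steps, Python scripts to look and compute and a tool call to move; the robot and the scene stay as the last step left them, time stands still between calls to the robot, and variables do not carry over. Pictures are saved under pics/ and viewed, at most 14 in all, crops included, and the job is handed in when it is done.

Besides the shell and the picture viewer there is one more tool, called after "Call:" as name([rows], argument=value, ...), one row to a line, values as JSON. move_arm: Moves the arm, as the interface text tells. Its arguments: {"type":"object","properties":{"rows":{"type":"array","items":{"type":"array","items":{"type":"number"}}}},"required":["rows"]}

```bash
mkdir -p pics
cat > h.py <<'E'
import numpy as np, cv2
from plant import manip
def grab(n, save=None):
    f=manip.grab_frame(n)
    if save: cv2.imwrite(f'pics/{save}.png', f['img'])
    return f
def dist(f): return np.array([f['k1'],0,0,0,0],float)
def ray(f,uv):
    p=cv2.undistortPoints(np.array(uv,float).reshape(-1,1,2),np.array(f['mtx'],float),dist(f)).reshape(-1,2)
    R=np.array(f['R']);t=np.array(f['t'])
    d=np.c_[p,np.ones(len(p))]@R
    return -R.T@t, d
def plane(f,uv,z):
    c,d=ray(f,uv); return c+d*((z-c[2])/d[:,2])[:,None]
def proj(f,X):
    r,_=cv2.Rodrigues(np.array(f['R'],float))
    return cv2.projectPoints(np.array(X,float).reshape(-1,1,3),r,np.array(f['t'],float),np.array(f['mtx'],float),dist(f))[0].reshape(-1,2)
def tri(f1,u1,f2,u2):
    c1,d1=ray(f1,[u1]);c2,d2=ray(f2,[u2]);d1=d1[0];d2=d2[0]
    s=np.linalg.lstsq(np.c_[d1,-d2],c2-c1,rcond=None)[0]
    a=c1+s[0]*d1;b=c2+s[1]*d2
    return (a+b)/2,np.linalg.norm(a-b)
E
python3 - <<'E'
from h import *
for n in ['top','side','wrist']:
    f=grab(n,n+'0'); print(n,-np.array(f['R']).T@f['t'],f['R'][2] if 0 else np.round(f['R'],3).tolist(),f['k1'],f['mtx'][0][0])
s=manip.state();print(s,manip.tip_reach)
E
```

```text
top [0.41535144 0.04804576 0.99110785] [[-0.029, -0.999, -0.026], [-0.994, 0.032, -0.109], [0.11, 0.022, -0.994]] 0.006401611915362673 445.3271175014109
side [ 0.05827238 -0.79710032  0.61323548] [[0.885, -0.466, 0.001], [-0.241, -0.46, -0.855], [0.399, 0.756, -0.519]] -0.020230752656499262 448.1657366240024
wrist [0.10461208 0.62158423 0.37344137] [[0.291, 0.957, -0.002], [0.907, -0.275, 0.318], [0.304, -0.094, -0.948]] -0.018926502669357016 332.3862804661631
{'time': 0.15, 'joint_pos': array([ 1.15598556e+00,  5.32159514e-02,  1.61399813e+00, -7.15371318e-06,
        1.47600549e+00, -1.18964988e-01]), 'joint_vel': array([ 0.00154598, -0.00146281, -0.00547555, -0.00133806,  0.0011017 ,
        0.00069823]), 'joint_efforts': array([ 5.50088753e-04, -3.94246852e+01, -3.70720232e+01, -1.09424082e-04,
        4.77971305e-03, -3.81150710e-05]), 'tool_pos': array([0.18200959, 0.59742422, 0.24932709]), 'tool_rot': array([-2.11100035e-04,  1.47383640e-01,  9.89079067e-01, -7.85599779e-04]), 'contact_force': array([0.10479903, 0.27179531, 0.96174894]), 'ft_torque': array([-0.00424124,  0.01307792,  0.05026887]), 'grasp_force': 0.0, 'gripper_width': 0.9990366800091762} 0.019
```

View pics/top0.png

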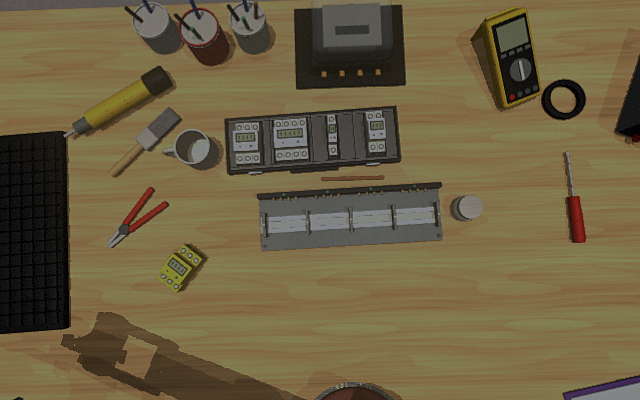

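View pics/side0.png

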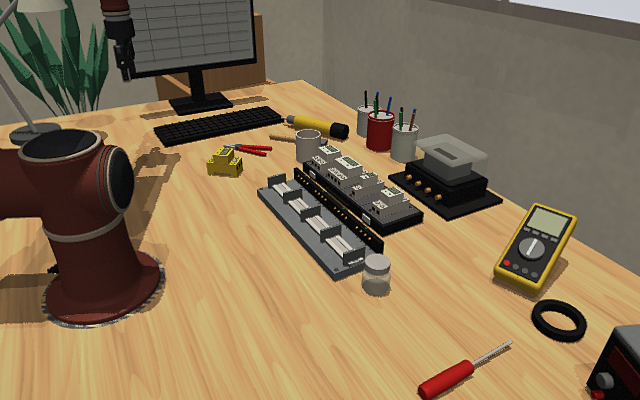

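View pics/wrist0.png

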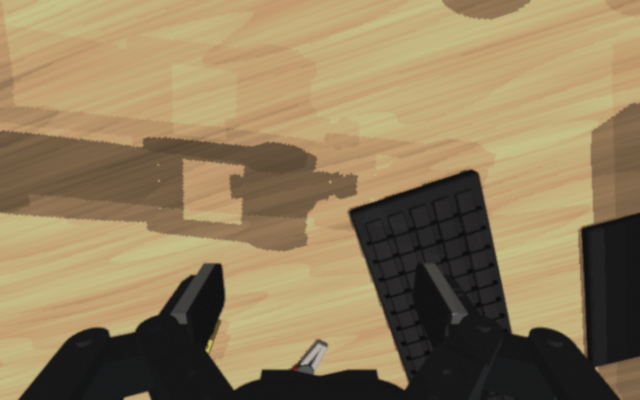

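Top view: the case has four grey meters, left to right 3-wide (246,143), 4-wide (291,139), 1-wide (332,136) and 2-wide (376,131). The look-alike is the yellow meter at (182,268), to be left alone. The rack's rail runs from (264,222) to (440,215), and the mug is at (194,147). The side view shows the same things, with the rack at (325,230).

Run:
```python
from h import *
f=grab('top');im=f['img']
c=im[98:258,215:455]; cv2.imwrite('pics/crop1.png',cv2.resize(c,None,fx=3.3,fy=3.3,interpolation=cv2.INTER_CUBIC))
hsv=cv2.cvtColor(im,cv2.COLOR_BGR2HSV)
# light grey low saturation
m=((hsv[...,1]<45)&(hsv[...,2]>110)).astype(np.uint8)
n,l,st,ce=cv2.connectedComponentsWithStats(m)
for i in range(1,n):
    if st[i,4]>60 and 100<ce[i][1]<260 and 150<ce[i][0]<480: 
        r=cv2.minAreaRect(np.argwhere(l==i)[:,::-1].astype(np.float32)); print(st[i],np.round(ce[i],1),np.round(r[1],1),round(r[2],1),np.round(plane(f,[ce[i]],.08)[0],3))
# case contour (black, dark)
m=((hsv[...,2]<75)).astype(np.uint8)
n,l,st,ce=cv2.connectedComponentsWithStats(m)
for i in range(1,n):
    if st[i,4]>150 and 100<ce[i][1]<260 and 200<ce[i][0]<480: print('dark',st[i],ce[i])
```

```text
[366 111  20  28 272] [375.7 125.3] [28. 17.] 81.0 [ 0.652 -0.064  0.08 ]
[274 118  33  30 554] [289.8 133.7] [27.4 32.8] 85.9 [0.641 0.116 0.08 ]
[233 123  26  28 408] [245.7 137.4] [27. 25.] 90.0 [0.636 0.209 0.08 ]
[163 129  47  35 463] [194.5 148.3] [33.9 40.3] 45.0 [0.617 0.317 0.08 ]
[369 141  16  11 126] [376.6 146.2] [10. 15.] 90.0 [ 0.608 -0.064  0.08 ]
[276 149  32  12 234] [291.4 154. ] [10.1 31.5] 86.6 [0.598 0.114 0.08 ]
[236 153  24  11 171] [247.4 157.8] [10. 23.] 90.0 [0.593 0.206 0.08 ]
[459 195  24  24 426] [470.7 206.7] [22.6 22.6] 45.0 [ 0.477 -0.248  0.08 ]
[394 207  41  18 597] [414.8 215.5] [16. 40.] 86.4 [ 0.462 -0.135  0.08 ]
[353 209  39  19 603] [371.7 218.2] [16.3 38.4] 86.7 [ 0.459 -0.047  0.08 ]
[309 212  40  19 604] [329.2 220.8] [16.2 39. ] 86.4 [0.457 0.04  0.08 ]
[268 215  40  18 583] [287.  223.5] [16.  39.6] 86.2 [0.454 0.126 0.08 ]
dark [ 225  106  176   69 4957] [319.49667137 141.2328021 ]
dark [187 136  32  34 373] [208.12868633 157.78552279]
dark [ 257  182  185   19 1267] [349.60694554 190.81136543]
```

View pics/crop1.png

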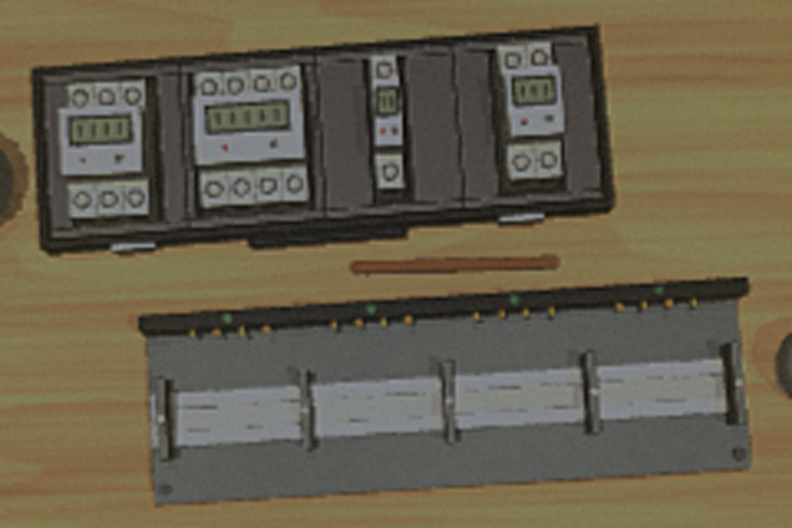

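The crop confirms the order left to right as 3, 4, 1, 2 (crop px x≈105, 250, 388, 530), with displays towards the far side, and shows four empty rack bays. Next I move up and over for the wrist views.

Call:
move_arm([
  [0,0,-1.1,0,0,7.05,1],
  [0,0,-1.1,0,0,7.05,1],
  [0,0,-1.1,0,0,7.05,1],
  [0,0,-1.1,0,0,7.05,1],
  [0,0,-1.1,0,0,7.05,1],
  [0,0,-1.1,0,0,7.05,1],
  [0,0,-1.1,0,0,7.05,1],
  [0,0,-1.1,0,0,7.05,1],
  [0,0,-1.1,0,0,7.05,1],
  [0,0,-1.1,0,0,7.05,1],
])

```text
time: 1.03
tool_pos: [0.1821, 0.5977, 0.3605]
tool_rot: [0.0, 0.693, 0.721, -0.0]
contact_force: [0.2, -0.7, -0.1]
gripper_width: 0.998
grasp_force: 0.0
```

Call:
move_arm([
  [-2.83,2.24,0,0,0,0,1],
  [-2.83,2.24,0,0,0,0,1],
  [-2.83,2.24,0,0,0,0,1],
  [-2.83,2.24,0,0,0,0,1],
  [-2.83,2.24,0,0,0,0,1],
  [-2.83,2.24,0,0,0,0,1],
  [-2.83,2.24,0,0,0,0,1],
  [-2.83,2.24,0,0,0,0,1],
  [-2.83,2.24,0,0,0,0,1],
  [-2.83,2.24,0,0,0,0,1],
  [-2.83,2.24,0,0,0,0,1],
  [-2.83,2.24,0,0,0,0,1],
  [-2.83,2.24,0,0,0,0,1],
  [-2.83,2.24,0,0,0,0,1],
  [-2.83,2.24,0,0,0,0,1],
  [-2.83,2.24,0,0,0,0,1],
  [0,0,0,0,0,0,1],
  [0,0,0,0,0,0,1],
  [0,0,0,0,0,0,1],
])

```text
time: 2.62
tool_pos: [0.5602, 0.1616, 0.36]
tool_rot: [-0.0, 0.691, 0.723, -0.0]
contact_force: [-0.4, -1.1, -0.5]
gripper_width: 1.0
grasp_force: 0.0
```

```bash
cat >> h.py <<'E'
import pickle
from scipy.spatial.transform import Rotation as Ro
def tool():
    s=manip.state();q=s['tool_rot'];return s,Ro.from_quat([q[1],q[2],q[3],q[0]]).as_matrix()
E
python3 - <<'E'
from h import *
f=grab('wrist','wA');pickle.dump(f,open('A.pkl','wb'))
f=grab('top');pickle.dump(f,open('T.pkl','wb'))
s,R=tool();print(s['time'],s['tool_pos'],R.round(3))
E
```

```text
2.7167 [0.55977823 0.16236116 0.36038275] [[-0.046  0.999 -0.   ]
 [ 0.999  0.046  0.   ]
 [ 0.    -0.    -1.   ]]
```

View pics/wA.png

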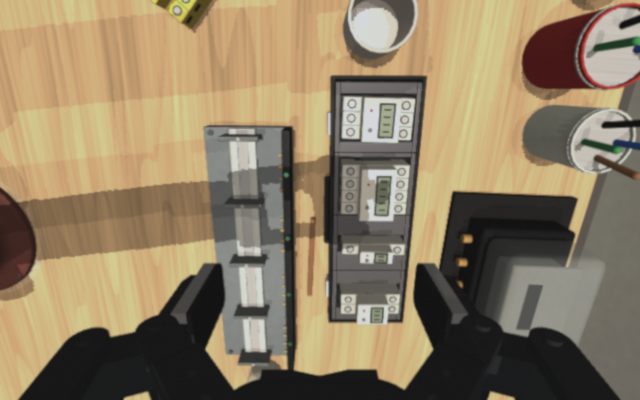

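Call:
move_arm([
  [-3.2,0,0,0,0,0,1],
  [-3.2,0,0,0,0,0,1],
  [-3.2,0,0,0,0,0,1],
  [-3.2,0,0,0,0,0,1],
  [-3.2,0,0,0,0,0,1],
  [0,0,0,0,0,0,1],
  [0,0,0,0,0,0,1],
  [0,0,0,0,0,0,1],
])

```text
time: 3.38
tool_pos: [0.5673, 0.0028, 0.3605]
tool_rot: [-0.0, 0.691, 0.723, 0.0]
contact_force: [0.3, -0.4, 0.2]
gripper_width: 1.0
grasp_force: 0.0
```

Run:
```python
from h import *
f=grab('wrist','wB');pickle.dump(f,open('B.pkl','wb'))
s,R=tool();print(s['time'],s['tool_pos'],R.round(3))
```

```text
3.4333 [0.56730912 0.0030601  0.3605298 ] [[-0.046  0.999  0.   ]
 [ 0.999  0.046  0.   ]
 [ 0.     0.    -1.   ]]
```

View pics/wB.png

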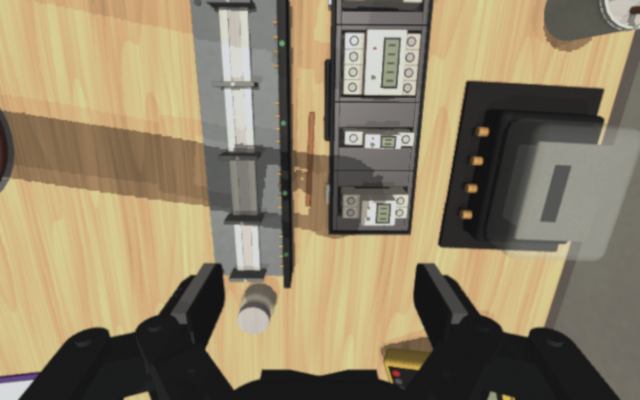

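Wrist A shows the rack at (250,240), with plinth far-left corner (205,126), strip top end (290,127), and the case with displays at (386,121), (383,196), (381,258), (377,315). Wrist B shows displays at (391,62), (388,142), (383,212) and strip end (288,287). Triangulating now.

```bash
cat > m.py <<'E'
from h import *
A,B,T=[pickle.load(open(n+'.pkl','rb')) for n in 'ABT']
T['img']=cv2.imread('pics/top0.png')
def comps(m,amin,box):
    n,l,st,ce=cv2.connectedComponentsWithStats(m.astype(np.uint8)); x0,y0,x1,y1=box
    return [(st[i],ce[i],l==i) for i in range(1,n) if st[i,4]>=amin and x0<ce[i][0]<x1 and y0<ce[i][1]<y1]
def disp(f,box,amin):
    h=cv2.cvtColor(f['img'],cv2.COLOR_BGR2HSV).astype(int)
    m=(h[...,0]>28)&(h[...,0]<70)&(h[...,1]>45)
    m=cv2.morphologyEx(m.astype(np.uint8),cv2.MORPH_CLOSE,np.ones((3,3)))
    out=[]
    for st,c,mk in comps(m,amin,box):
        r=cv2.minAreaRect(np.argwhere(mk)[:,::-1].astype(np.float32)); out.append(np.array(r[0])); print(st,c.round(1),np.round(r[1],1))
    return out
E
python3 - <<'E'
from m import *
for n,f,b,a in (('A',A,(335,80,420,325),25),('B',B,(335,0,425,230),25),('T',T,(228,108,400,172),15)):
    print(n);disp(f,b,a)
for n,f,b in (('A',A,(200,100,330,330)),('B',B,(190,0,330,290)),('T',T,(250,175,445,250))):
    h=cv2.cvtColor(f['img'],cv2.COLOR_BGR2HSV); th=45 if n!='T' else 60
    for st,c,mk in comps(h[...,2]<th,60,b):
        if 1:
            p=np.argwhere(mk)[:,::-1]; print('strip',n,st,c.round(1))
for n,f,x in (('A',A,386),('B',B,391)): print(n,[f['img'][int(y),int(x)].tolist() for y in (121,62,200)])
E
```

```text
A
B
T
[370 121  13   8  86] [376.4 124.9] [ 7. 12.]
[329 125   6   7  37] [331.8 128. ] [6. 5.]
[278 129  24   9 180] [289.4 132.8] [ 7.5 23.4]
[236 133  18   9 131] [244.7 136.8] [ 7.3 17.5]
[287 165  12   6  26] [293.  167.8] [ 4.2 11.5]
strip A [325 151   9  95 614] [329.3 203.9]
strip B [ 281    0   11  286 1294] [287.2 164.3]
strip B [212   3  41   5  94] [233.2   4.7]
strip B [326  60   8  80 284] [329.2  96.6]
strip T [ 257  182  185   18 1148] [348.5 190.8]
strip T [433 202   6  25  76] [435.7 214.1]
A [[143, 172, 164], [85, 118, 145], [104, 125, 120]]
B [[102, 105, 109], [105, 123, 119], [143, 152, 154]]
```

```bash
cat >> m.py <<'E'
def dispw(f,box):
    b,g,r=[f['img'][...,i].astype(int) for i in range(3)]
    m=((g>r+3)&(g>b+8)).astype(np.uint8)
    m=cv2.morphologyEx(m,cv2.MORPH_CLOSE,np.ones((3,3)))
    out=[]
    for st,c,mk in comps(m,40,box):
        q=cv2.minAreaRect(np.argwhere(mk)[:,::-1].astype(np.float32)); out.append(np.array(q[0])); print(st,c.round(1),np.round(q[1],1))
    return out
E
python3 - <<'E'
from m import *
a=dispw(A,(365,80,405,330)); b=dispw(B,(365,0,405,230))
t=disp(T,(228,108,400,160),15)
t=sorted(t,key=lambda p:p[0])  # left->right : m3 m4 m1 m2
a=sorted(a,key=lambda p:p[1]);b=sorted(b,key=lambda p:p[1])
for i,n in enumerate('3412'):
    if len(a)==4: print('m'+n,'TA',*[np.round(x,4) for x in tri(T,t[i],A,a[i])])
    if len(b)>=3 and i>0: 
        j=i-4
        print('m'+n,'TB',*[np.round(x,4) for x in tri(T,t[i],B,b[j])])
        if len(a)==4: print('   AB',*[np.round(x,4) for x in tri(A,a[i],B,b[j])])
A2=A['img'][:270]; h=cv2.cvtColor(A2,cv2.COLOR_BGR2HSV)
for st,c,mk in comps(h[...,2]<50,60,(270,60,300,270)): print('stripA',st,c,np.argwhere(mk)[:4,::-1].tolist())
cv2.imwrite('pics/c2.png',np.hstack([cv2.resize(A['img'][70:340,195:435],None,fx=1.65,fy=2.2),cv2.resize(B['img'][0:300,185:435],None,fx=1.58,fy=1.98)]))
E
```

```text
[379 102  19  35 447] [386.5 119. ] [16.2 35. ]
[397 167  12  46 121] [403.4 187.6] [ 9.6 45. ]
[376 177  15  38 458] [382.6 195.3] [13.  37.5]
[375 254  12   8  84] [380.4 257.8] [ 7. 11.]
[369 308  14  15 165] [376.2 315.2] [14. 13.]
[380  36  22  53 804] [391.   62.2] [19.6 52.1]
[382 137  13  10 115] [388.  141.2] [ 9. 12.]
[377 204  13  19 212] [382.9 213.1] [18. 12.]
[370 121  13   8  86] [376.4 124.9] [ 7. 12.]
[329 125   6   7  37] [331.8 128. ] [6. 5.]
[278 129  24   9 180] [289.4 132.8] [ 7.5 23.4]
[236 133  18   9 131] [244.7 136.8] [ 7.3 17.5]
m4 TB [0.6487 0.1189 0.057 ] 0.0009
m1 TB [0.6492 0.0284 0.0863] 0.0019
m2 TB [ 0.6538 -0.064   0.084 ] 0.0015
stripA [283 127  11 143 768] [289.13541667 199.55208333] [[286, 127], [287, 127], [288, 127], [289, 127]]
```

View pics/c2.png

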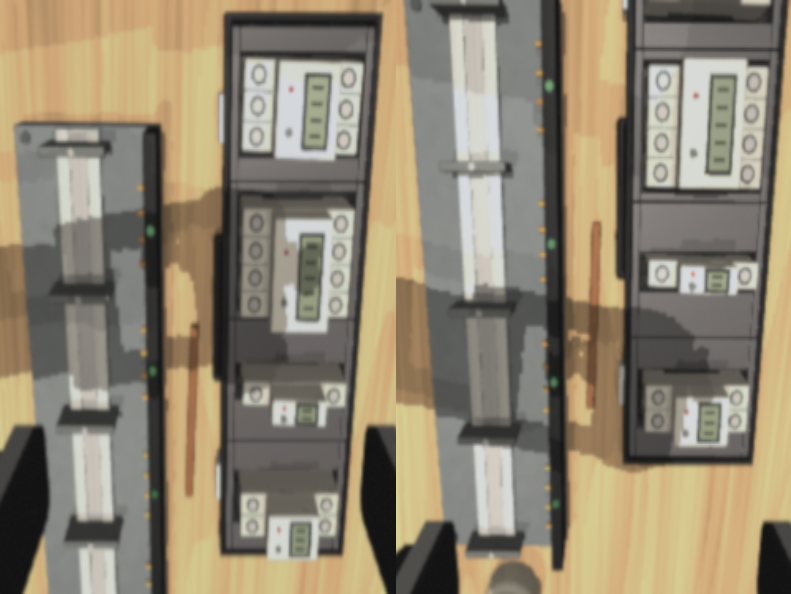

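Run:
```python
from m import *
a=[(386.3,119),(382.8,195.8),(380.4,257.8),(376.2,315.2)]
b=[None,(391,62.2),(388,141.4),(382.9,213.1)]
t=[(244.7,136.8),(289.6,132.9),(331.8,128),(376.4,125)]
for i,n in enumerate('3412'):
    print('m'+n,'TA',*[np.round(x,4) for x in tri(T,t[i],A,a[i])],'z.084 T/A',plane(T,[t[i]],.084)[0].round(4),plane(A,[a[i]],.084)[0].round(4))
    if b[i]: print('   AB',*[np.round(x,4) for x in tri(A,a[i],B,b[i])],plane(B,[b[i]],.084)[0].round(4))
# LEDs on the strip
def led(f,y1):
    q=f['img'][:y1].astype(int); m=((q[...,1]>q[...,2]+15)&(q[...,1]>q[...,0]+5))
    return [c for st,c,mk in comps(m,4,(270,0,300,y1))]
la,lb=led(A,400),led(B,300); print(np.round(la,1).tolist(),np.round(lb,1).tolist())
for p in la: print('ledA z.056',plane(A,[p],.056)[0].round(4))
for p in lb: print('ledB z.056',plane(B,[p],.056)[0].round(4))
# strip ends
print('T ends',plane(T,[(257.5,196.5),(441,185)],.056).round(4), 'A far end',plane(A,[(289.5,126.5)],.056).round(4),'B near end',plane(B,[(288,286.5)],.056).round(4))
# rail segments in T and rail in A,B : centre line
h=cv2.cvtColor(T['img'],cv2.COLOR_BGR2HSV)
S=[c for st,c,mk in comps((h[...,1]<45)&(h[...,2]>110),400,(260,200,445,240))]
P=plane(T,S,.0295);P=P[P[:,1].argsort()];k=np.polyfit(P[:,1],P[:,0],1);print('rail T',P.round(4).tolist(),k,'yaw',np.degrees(np.arctan(-k[0])))
for n,f in (('A',A),('B',B)):
    L=[]
    for y in range(10,275):
        if n=='A' and y<142: continue
        row=f['img'][y,215:275].astype(int); 
        m=np.where((row.min(1)>150))[0]
        if 18<len(m)<32 and m[-1]-m[0]+1-len(m)<4: L.append(((m[0]+m[-1])/2+215,y))
    P=plane(f,L,.0295);k=np.polyfit(P[:,1],P[:,0],1);print('rail',n,len(L),k,'yaw',np.degrees(np.arctan(-k[0])),'x at y=0')
```

```text
m3 TA [0.6397 0.2119 0.0735] 0.0011 z.084 T/A [0.6366 0.2101 0.084 ] [0.6382 0.2126 0.084 ]
m4 TA [0.644  0.1164 0.0791] 0.0023 z.084 T/A [0.6416 0.1161 0.084 ] [0.6441 0.1178 0.084 ]
   AB [0.6449 0.1166 0.0802] 0.0 [0.6442 0.1163 0.084 ]
m1 TA [0.6506 0.0279 0.0798] 0.0012 z.084 T/A [0.6489 0.028  0.084 ] [0.6502 0.03   0.084 ]
   AB [0.6516 0.0271 0.0785] 0.0003 [0.6506 0.0278 0.084 ]
m2 TA [ 0.6538 -0.0651  0.0807] 0.002 z.084 T/A [ 0.6519 -0.0647  0.084 ] [ 0.654  -0.0628  0.084 ]
   AB [ 0.6551 -0.0657  0.0803] 0.0003 [ 0.6544 -0.0643  0.084 ]
[[285.7, 174.4], [287.0, 238.0], [288.4, 294.1], [289.4, 343.6]] [[281.4, 42.8], [282.9, 122.7], [284.4, 192.6], [286.0, 254.0]]
ledA z.056 [0.5184 0.1329 0.056 ]
ledA z.056 [0.5214 0.0404 0.056 ]
ledA z.056 [ 0.5249 -0.0522  0.056 ]
ledA z.056 [ 0.5279 -0.1446  0.056 ]
ledB z.056 [0.5182 0.1337 0.056 ]
ledB z.056 [0.5212 0.0412 0.056 ]
ledB z.056 [ 0.5245 -0.0514  0.056 ]
ledB z.056 [ 0.528  -0.1439  0.056 ]
T ends [[ 0.5135  0.1895  0.056 ]
 [ 0.5255 -0.1976  0.056 ]] A far end [[0.5223 0.1956 0.056 ]] B near end [[ 0.5318 -0.198   0.056 ]]
rail T [[0.4645, -0.1448, 0.0295], [0.4616, -0.0522, 0.0295], [0.4587, 0.0393, 0.0295], [0.4557, 0.1304, 0.0295]] [-0.03216933  0.45990899] yaw 1.8425314212871047
rail A 42 [-0.03430425  0.46104662] yaw 1.9647180683131393 x at y=0
rail B 168 [-0.03373978  0.46094569] yaw 1.9324140737354871 x at y=0
```

Measured heights and places:
- **Nose tops:** about 0.080, so the undersides are at about 0.014.
- **Nose centres (x, y):** m3 (.637,.211), m4 (.641,.1166), m1 (.6455,.0275), m2 (.649,-.0655). The spacing is about 92 mm, as it should be.
- **Rack:** rail middle at (.461,-.006), yaw 1.95°. Bays at (.4565,.1316), (.4596,.0397), (.4628,-.0523), (.4659,-.1442).

The tool yaw of 2.64° suits both the case and the rack.

Call:
move_arm([
  [2.56,0.99,2.0,0,0,0,1],
  [2.56,0.99,2.0,0,0,0,1],
  [2.56,0.99,2.0,0,0,0,1],
  [2.56,0.99,2.0,0,0,0,1],
  [2.56,0.99,2.0,0,0,0,1],
  [2.56,0.99,2.0,0,0,0,1],
  [2.56,0.99,2.0,0,0,0,1],
  [2.56,0.99,2.0,0,0,0,1],
  [0,0,2.2,0,0,0,1],
  [0,0,2.2,0,0,0,1],
  [0,0,2.2,0,0,0,1],
  [0,0,0,0,0,0,1],
  [0,0,0,0,0,0,1],
  [0,0,0,0,0,0,1],
])

```text
time: 4.6
tool_pos: [0.6379, 0.2108, 0.1359]
tool_rot: [0.001, 0.691, 0.723, 0.001]
contact_force: [0.2, 0.5, -0.4]
gripper_width: 1.002
grasp_force: 0.0
```

Run:
```python
from h import *
f=grab('wrist');s,R=tool();print(s['tool_pos'])
im=f['img'].copy()
x0=np.array([.637,.211]);e=np.array([[.9984,.056],[-.056,.9984]])
for sx in(-1,1):
  for sy in(-1,1):
    p=x0+sx*.0225*e[0]+sy*.02625*e[1]
    u=proj(f,[[p[0],p[1],.08]])[0]; cv2.circle(im,tuple(int(v) for v in u),4,(0,0,255),1)
cv2.imwrite('pics/g3.png',im)
```

```text
[0.63847887 0.21062065 0.13671327]
```

View pics/g3.png

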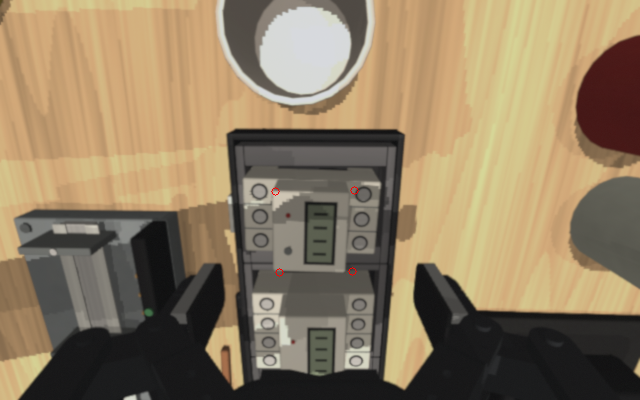

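Predicted nose corners (275,191)…(352,272) match the nose seen at (275,193)…(347,271) to about 2 mm. Now I descend and grip.

Call:
move_arm([
  [0,-0.2,1.9,0,0,0,1],
  [0,0,1.9,0,0,0,1],
  [0,0,1.1,0,0,0,1],
  [0,0,0.5,0,0,0,1],
  [0,0,0.4,0,0,0,1],
  [0,0,0,0,0,0,1],
  [0,0,0,0,0,0,-1],
  [0,0,0,0,0,0,-1],
  [0,0,0,0,0,0,-1],
  [0,0,0,0,0,0,-1],
  [0,0,0,0,0,0,-1],
  [0,0,0,0,0,0,-1],
  [0,0,0,0,0,0,-1],
  [0,0,0,0,0,0,-1],
])

```text
time: 5.82
tool_pos: [0.6364, 0.2098, 0.0776]
tool_rot: [0.001, 0.691, 0.723, 0.001]
contact_force: [-0.0, 0.8, 5.8]
gripper_width: 0.512
grasp_force: 64.8
```

Call:
move_arm([
  [0,0,-0.4,0,0,0,-1],
  [0,0,-0.8,0,0,0,-1],
  [0,0,-2,0,0,0,-1],
  [0,0,-2.5,0,0,0,-1],
  [0,0,-2.5,0,0,0,-1],
  [0,0,-2,0,0,0,-1],
  [-0.44,-1.15,-1,0,0,0,-1],
  [-0.88,-2.29,0,0,0,0,-1],
  [-0.88,-2.29,0,0,0,0,-1],
  [-0.88,-2.29,0,0,0,0,-1],
  [-0.88,-2.29,0,0,0,0,-1],
  [-0.88,-2.29,0,0,0,0,-1],
  [-0.88,-2.29,0,0,0,0,-1],
  [-0.88,-2.29,0,0,0,0,-1],
  [-0.46,-1.15,0,0,0,0,-1],
  [0,0,0,0,0,0,-1],
  [0,0,0,0,0,0,-1],
  [0,0,0,0,0,0,-1],
])

```text
time: 7.32
tool_pos: [0.4559, 0.1311, 0.1883]
tool_rot: [0.0, 0.691, 0.723, 0.0]
contact_force: [0.5, -0.0, -2.7]
gripper_width: 0.51
grasp_force: 63.8
```

Run:
```python
from h import *
f=grab('wrist','h3');s,R=tool();print(s['tool_pos'],s['contact_force'],R.round(3)[2])
a=manip.grab_frame('top')['img'][95:260,210:450]
```

```text
[0.45609383 0.13117186 0.18837445] [ 0.13118947  0.34063614 -2.2038983 ] [ 0.  0. -1.]
```

View pics/h3.png

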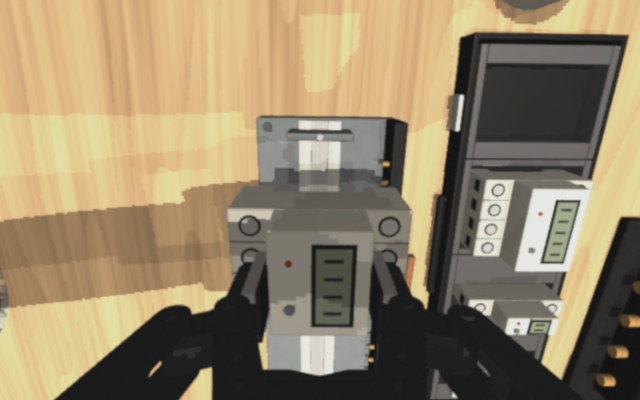

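Meter 3 hangs level, its nose at (320,270), centred over the rail (320,150). Lowering it.

Call:
move_arm([
  [0,0,1.3,0,0,0,-1],
  [0,0,2.5,0,0,0,-1],
  [0,0,2.5,0,0,0,-1],
  [0,0,2,0,0,0,-1],
  [0,0,1,0,0,0,-1],
  [0,0,0.5,0,0,0,-1],
  [0,0,0.3,0,0,0,-1],
  [0,0,0,0,0,0,-1],
  [0,0,0,0,0,0,-1],
])

```text
time: 8.17
tool_pos: [0.4566, 0.1311, 0.0882]
tool_rot: [0.001, 0.691, 0.723, 0.001]
contact_force: [-0.2, 0.3, -2.7]
gripper_width: 0.512
grasp_force: 63.8
```

Call:
move_arm([
  [0,0,0.1,0,0,0,-1],
  [0,0,0.1,0,0,0,-1],
  [0,0,0,0,0,0,-1],
])

```text
time: 8.42
tool_pos: [0.4568, 0.1312, 0.0876]
tool_rot: [0.001, 0.691, 0.723, 0.001]
contact_force: [-2.1, -0.4, 6.9]
gripper_width: 0.508
grasp_force: 65.0
```

Call:
move_arm([
  [0,0,0,0,0,0,0.3],
  [0,0,0,0,0,0,1],
  [0,0,0,0,0,0,1],
  [0,0,0,0,0,0,1],
  [0,0,0,0,0,0,1],
  [0,0,0,0,0,0,1],
  [0,0,-1,0,0,0,1],
  [0,0,-2.5,0,0,0,1],
  [0,0,-3,0,0,0,1],
  [0,0,-3,0,0,0,1],
  [0,0,0,0,0,0,1],
  [0,0,0,0,0,0,1],
])

```text
time: 9.42
tool_pos: [0.4572, 0.1312, 0.1836]
tool_rot: [0.002, 0.691, 0.723, 0.002]
contact_force: [-0.3, -0.3, -1.6]
gripper_width: 0.998
grasp_force: 0.0
```

Run:
```python
from h import *
f=grab('wrist');s,R=tool();print(s['tool_pos'])
w=f['img'][60:400,170:470]
g=grab('side')['img'][130:310,220:460]
cv2.imwrite('pics/p3.png',np.hstack([cv2.resize(w,(353,400)),cv2.resize(g,(440,400))]))
```

```text
[0.4559629  0.13100017 0.18143119]
```

View pics/p3.png

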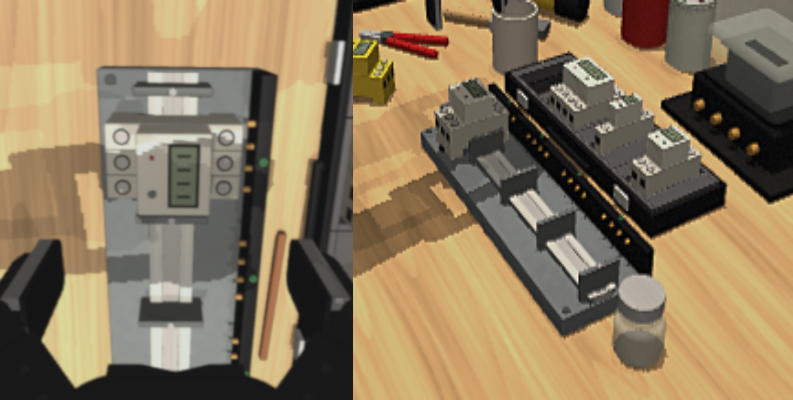

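Meter 3 sits flat in the left bay, its centre in line with the bay's LED. Next is meter 4.

Call:
move_arm([
  [-0.16,1.3,0,0,0,0,1],
  [-0.33,2.6,0,0,0,0,1],
  [-0.33,2.6,0,0,0,0,1],
  [-0.33,2.6,0,0,0,0,1],
  [-0.33,2.6,0,0,0,0,1],
  [-0.33,2.6,0,0,0,0,1],
  [-0.33,2.6,0,0,0,0,1],
  [-0.15,1.4,1.5,0,0,0,1],
  [0,0,2.5,0,0,0,1],
  [0,0,2.5,0,0,0,1],
  [0,0,1.5,0,0,0,1],
  [0,0,0.8,0,0,0,1],
  [0,0,0,0,0,0,1],
  [0,0,0,0,0,0,1],
  [0,0,0,0,0,0,1],
])

```text
time: 10.77
tool_pos: [0.6403, 0.1164, 0.094]
tool_rot: [0.001, 0.691, 0.723, 0.001]
contact_force: [0.7, -0.5, 1.0]
gripper_width: 0.999
grasp_force: 0.0
```

```bash
cat > chk.py <<'E'
import sys
from h import *
x,y,w,name=float(sys.argv[1]),float(sys.argv[2]),float(sys.argv[3]),sys.argv[4]
f=grab('wrist');s,R=tool();print(s['tool_pos'],s['contact_force'])
im=f['img'].copy();e=np.array([[.9984,.056],[-.056,.9984]])
for sx in(-1,1):
  for sy in(-1,1):
    p=np.array([x,y])+sx*.0225*e[0]+sy*w/2*e[1]
    u=proj(f,[[p[0],p[1],.08]])[0]; cv2.circle(im,tuple(int(v) for v in u),4,(0,0,255),1); print(u.round())
cv2.imwrite(f'pics/{name}.png',im[100:400,150:550])
E
python3 chk.py .640 .1166 .07 g4
```

```text
[0.64054049 0.11637134 0.09440649] [ 0.52186757 -0.14913328 -0.32569181]
[273. 331.]
[264. 200.]
[362. 330.]
[367. 199.]
```

View pics/g4.png

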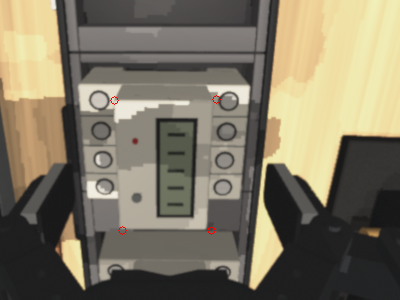

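Meter 4's nose (crop cols 117–213, rows 100–228) matches the prediction to 1–2 mm. Gripping.

Call:
move_arm([
  [0,0,0.8,0,0,0,1],
  [0,0,0.5,0,0,0,1],
  [0,0,0.3,0,0,0,1],
  [0,0,0,0,0,0,1],
  [0,0,0,0,0,0,-1],
  [0,0,0,0,0,0,-1],
  [0,0,0,0,0,0,-1],
  [0,0,0,0,0,0,-1],
  [0,0,0,0,0,0,-1],
  [0,0,0,0,0,0,-1],
  [0,0,0,0,0,0,-1],
  [0,0,0,0,0,0,-1],
])

```text
time: 11.82
tool_pos: [0.6399, 0.1163, 0.077]
tool_rot: [0.0, 0.691, 0.723, 0.0]
contact_force: [0.1, -0.3, 3.6]
gripper_width: 0.509
grasp_force: 64.9
```

Call:
move_arm([
  [0,0,-0.4,0,0,0,-1],
  [0,0,-0.8,0,0,0,-1],
  [0,0,-2,0,0,0,-1],
  [0,0,-2.5,0,0,0,-1],
  [0,0,-2.5,0,0,0,-1],
  [0,0,-2,0,0,0,-1],
  [-0.43,-1.15,-1,0,0,0,-1],
  [-0.85,-2.29,0,0,0,0,-1],
  [-0.85,-2.29,0,0,0,0,-1],
  [-0.85,-2.29,0,0,0,0,-1],
  [-0.85,-2.29,0,0,0,0,-1],
  [-0.85,-2.29,0,0,0,0,-1],
  [-0.85,-2.29,0,0,0,0,-1],
  [-0.85,-2.29,0,0,0,0,-1],
  [-0.44,-1.15,0,0,0,0,-1],
  [0,0,0,0,0,0,-1],
  [0,0,0,0,0,0,-1],
  [0,0,0,0,0,0,-1],
])

```text
time: 13.32
tool_pos: [0.4597, 0.0401, 0.1883]
tool_rot: [0.0, 0.691, 0.723, 0.0]
contact_force: [0.1, 0.5, -3.4]
gripper_width: 0.513
grasp_force: 64.1
```

Call:
move_arm([
  [0,0,1.3,0,0,0,-1],
  [0,0,2.5,0,0,0,-1],
  [0,0,2.5,0,0,0,-1],
  [0,0,2,0,0,0,-1],
  [0,0,1,0,0,0,-1],
  [0,0,0,0,0,0,-1],
  [0,0,0,0,0,0,-1],
  [0,0,0,0,0,0,-1],
])

```text
time: 13.98
tool_pos: [0.4608, 0.0399, 0.0969]
tool_rot: [0.001, 0.691, 0.723, 0.001]
contact_force: [1.3, -0.1, -3.4]
gripper_width: 0.511
grasp_force: 64.0
```

Call:
move_arm([
  [0,0,0.4,0,0,0,-1],
  [0,0,0.2,0,0,0,-1],
  [0,0,0,0,0,0,-1],
  [0,0,0,0,0,0,-1],
])

```text
time: 14.32
tool_pos: [0.4594, 0.0399, 0.0896]
tool_rot: [0.0, 0.691, 0.723, 0.0]
contact_force: [-0.2, 0.2, -2.8]
gripper_width: 0.517
grasp_force: 64.1
```

Call:
move_arm([
  [0,0,0.1,0,0,0,-1],
  [0,0,0,0,0,0,-1],
  [0,0,0,0,0,0,-1],
])

```text
time: 14.57
tool_pos: [0.4593, 0.0399, 0.0883]
tool_rot: [0.0, 0.691, 0.723, -0.0]
contact_force: [-0.1, -0.1, -4.1]
gripper_width: 0.51
grasp_force: 64.1
```

Call:
move_arm([
  [0,0,0.1,0,0,0,-1],
  [0,0,0.05,0,0,0,-1],
  [0,0,0,0,0,0,-1],
])

```text
time: 14.82
tool_pos: [0.4594, 0.0399, 0.0869]
tool_rot: [0.0, 0.691, 0.723, 0.0]
contact_force: [-0.3, -0.1, -2.3]
gripper_width: 0.515
grasp_force: 64.2
```

Call:
move_arm([
  [0,0,0.1,0,0,0,-1],
  [0,0,0.05,0,0,0,-1],
  [0,0,0,0,0,0,-1],
])

```text
time: 15.07
tool_pos: [0.4594, 0.0399, 0.0869]
tool_rot: [-0.0, 0.691, 0.723, -0.0]
contact_force: [-5.6, -0.2, 7.6]
gripper_width: 0.507
grasp_force: 65.5
```

Contact felt at 0.0869. Releasing, then on to meter 1.

Call:
move_arm([
  [0,0,0,0,0,0,0.3],
  [0,0,0,0,0,0,1],
  [0,0,0,0,0,0,1],
  [0,0,0,0,0,0,1],
  [0,0,0,0,0,0,1],
  [0,0,0,0,0,0,1],
  [0,0,-1,0,0,0,1],
  [0,0,-2.5,0,0,0,1],
  [0,0,-3,0,0,0,1],
  [0,0,-3,0,0,0,1],
  [0,0,0,0,0,0,1],
  [0,0,0,0,0,0,1],
])

```text
time: 16.07
tool_pos: [0.461, 0.0398, 0.1836]
tool_rot: [0.002, 0.691, 0.723, 0.002]
contact_force: [-0.5, 0.1, -0.9]
gripper_width: 1.002
grasp_force: 0.0
```

Call:
move_arm([
  [-0.15,1.3,0,0,0,0,1],
  [-0.3,2.62,0,0,0,0,1],
  [-0.3,2.62,0,0,0,0,1],
  [-0.3,2.62,0,0,0,0,1],
  [-0.3,2.62,0,0,0,0,1],
  [-0.3,2.62,0,0,0,0,1],
  [-0.3,2.62,0,0,0,0,1],
  [-0.14,1.4,1.5,0,0,0,1],
  [0,0,2.5,0,0,0,1],
  [0,0,2.5,0,0,0,1],
  [0,0,1.5,0,0,0,1],
  [0,0,0.8,0,0,0,1],
  [0,0,0,0,0,0,1],
  [0,0,0,0,0,0,1],
  [0,0,0,0,0,0,1],
])

```text
time: 17.32
tool_pos: [0.6452, 0.0272, 0.0941]
tool_rot: [0.001, 0.691, 0.723, 0.001]
contact_force: [-0.3, 0.2, 0.0]
gripper_width: 1.0
grasp_force: 0.0
```

```bash
python3 chk.py .6445 .0275 .0175 g1
```

```text
[0.64544064 0.0271819  0.0944557 ] [ 0.02028879 -0.29877125 -0.50713792]
[269. 286.]
[267. 254.]
[363. 285.]
[364. 253.]
```

View pics/g1.png

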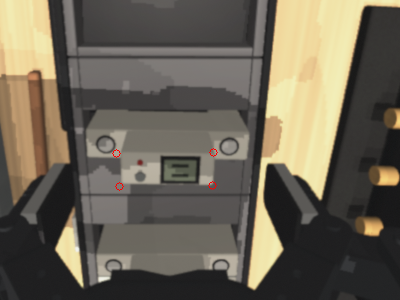

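Meter 1's nose lies on the predicted marks (crop (116,153)–(213,186)). Gripping and carrying.

Call:
move_arm([
  [0,0,0.8,0,0,0,1],
  [0,0,0.5,0,0,0,1],
  [0,0,0.3,0,0,0,1],
  [0,0,0,0,0,0,1],
  [0,0,0,0,0,0,-1],
  [0,0,0,0,0,0,-1],
  [0,0,0,0,0,0,-1],
  [0,0,0,0,0,0,-1],
  [0,0,0,0,0,0,-1],
  [0,0,0,0,0,0,-1],
  [0,0,0,0,0,0,-1],
  [0,0,0,0,0,0,-1],
])

```text
time: 18.37
tool_pos: [0.6448, 0.0272, 0.077]
tool_rot: [0.001, 0.691, 0.723, 0.0]
contact_force: [0.5, -0.1, 2.4]
gripper_width: 0.515
grasp_force: 62.6
```

Call:
move_arm([
  [0,0,-0.4,0,0,0,-1],
  [0,0,-0.8,0,0,0,-1],
  [0,0,-2,0,0,0,-1],
  [0,0,-2.5,0,0,0,-1],
  [0,0,-2.5,0,0,0,-1],
  [0,0,-2,0,0,0,-1],
  [-0.45,-1.16,-1,0,0,0,-1],
  [-0.89,-2.32,0,0,0,0,-1],
  [-0.89,-2.32,0,0,0,0,-1],
  [-0.89,-2.32,0,0,0,0,-1],
  [-0.89,-2.32,0,0,0,0,-1],
  [-0.89,-2.32,0,0,0,0,-1],
  [-0.89,-2.32,0,0,0,0,-1],
  [-0.89,-2.32,0,0,0,0,-1],
  [-0.42,-1.16,0,0,0,0,-1],
  [0,0,0,0,0,0,-1],
  [0,0,0,0,0,0,-1],
  [0,0,0,0,0,0,-1],
])

```text
time: 19.87
tool_pos: [0.4624, -0.0518, 0.1886]
tool_rot: [0.0, 0.691, 0.723, 0.0]
contact_force: [0.2, -0.1, -0.2]
gripper_width: 0.51
grasp_force: 62.3
```

Call:
move_arm([
  [0,0,1.3,0,0,0,-1],
  [0,0,2.5,0,0,0,-1],
  [0,0,2.5,0,0,0,-1],
  [0,0,2,0,0,0,-1],
  [0,0,1,0,0,0,-1],
  [0,0,0.4,0,0,0,-1],
  [0,0,0.2,0,0,0,-1],
  [0,0,0,0,0,0,-1],
  [0,0,0,0,0,0,-1],
  [0,0,0,0,0,0,-1],
])

```text
time: 20.7
tool_pos: [0.4631, -0.0522, 0.0907]
tool_rot: [0.001, 0.691, 0.723, 0.001]
contact_force: [-0.5, 0.8, -0.7]
gripper_width: 0.511
grasp_force: 62.2
```

Call:
move_arm([
  [0,0,0.1,0,0,0,-1],
  [0,0,0.05,0,0,0,-1],
  [0,0,0,0,0,0,-1],
  [0,0,0,0,0,0,-1],
])

```text
time: 21.03
tool_pos: [0.462, -0.052, 0.088]
tool_rot: [0.0, 0.691, 0.723, 0.0]
contact_force: [-0.8, 1.1, -1.5]
gripper_width: 0.511
grasp_force: 62.2
```

Call:
move_arm([
  [0,0,0.05,0,0,0,-1],
  [0,0,0.05,0,0,0,-1],
  [0,0,0,0,0,0,-1],
])

```text
time: 21.28
tool_pos: [0.462, -0.052, 0.087]
tool_rot: [0.0, 0.691, 0.723, -0.0]
contact_force: [-0.3, -0.8, 0.0]
gripper_width: 0.509
grasp_force: 62.3
```

Call:
move_arm([
  [0,0,0.05,0,0,0,-1],
  [0,0,0.05,0,0,0,-1],
  [0,0,0,0,0,0,-1],
])

```text
time: 21.53
tool_pos: [0.4621, -0.0521, 0.087]
tool_rot: [-0.0, 0.691, 0.723, -0.0]
contact_force: [-4.8, 1.1, 8.4]
gripper_width: 0.511
grasp_force: 63.2
```

Call:
move_arm([
  [0,0,0,0,0,0,0.3],
  [0,0,0,0,0,0,1],
  [0,0,0,0,0,0,1],
  [0,0,0,0,0,0,1],
  [0,0,0,0,0,0,1],
  [0,0,0,0,0,0,1],
  [0,0,-1,0,0,0,1],
  [0,0,-2.5,0,0,0,1],
  [0,0,-3,0,0,0,1],
  [0,0,-3,0,0,0,1],
  [0,0,0,0,0,0,1],
  [0,0,0,0,0,0,1],
])

```text
time: 22.53
tool_pos: [0.4636, -0.0524, 0.1841]
tool_rot: [0.003, 0.691, 0.723, 0.001]
contact_force: [0.9, -0.1, -0.6]
gripper_width: 0.998
grasp_force: 0.0
```

Call:
move_arm([
  [-0.15,1.3,0,0,0,0,1],
  [-0.32,2.64,0,0,0,0,1],
  [-0.32,2.64,0,0,0,0,1],
  [-0.32,2.64,0,0,0,0,1],
  [-0.32,2.64,0,0,0,0,1],
  [-0.32,2.64,0,0,0,0,1],
  [-0.32,2.64,0,0,0,0,1],
  [-0.14,1.4,1.5,0,0,0,1],
  [0,0,2.5,0,0,0,1],
  [0,0,2.5,0,0,0,1],
  [0,0,1.5,0,0,0,1],
  [0,0,0.8,0,0,0,1],
  [0,0,0,0,0,0,1],
  [0,0,0,0,0,0,1],
  [0,0,0,0,0,0,1],
])

```text
time: 23.78
tool_pos: [0.6491, -0.066, 0.0946]
tool_rot: [0.001, 0.691, 0.723, 0.001]
contact_force: [0.4, 0.6, -0.1]
gripper_width: 0.995
grasp_force: 0.0
```

```bash
python3 chk.py .6485 -.0655 .035 g2
```

```text
[ 0.64934977 -0.06604795  0.09496603] [0.16981375 0.75399691 0.56047234]
[270. 301.]
[266. 236.]
[362. 300.]
[364. 235.]
```

View pics/g2.png

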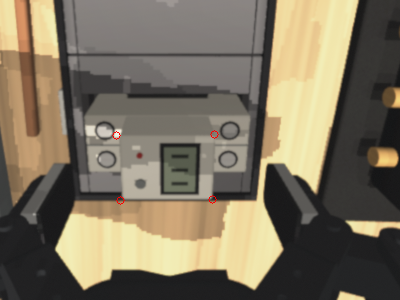

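Meter 2's nose also lies on the predicted marks (crop (116,135)–(213,200)). Gripping and carrying.

Call:
move_arm([
  [0,0,0.8,0,0,0,1],
  [0,0,0.5,0,0,0,1],
  [0,0,0.35,0,0,0,1],
  [0,0,0,0,0,0,1],
  [0,0,0,0,0,0,-1],
  [0,0,0,0,0,0,-1],
  [0,0,0,0,0,0,-1],
  [0,0,0,0,0,0,-1],
  [0,0,0,0,0,0,-1],
  [0,0,0,0,0,0,-1],
  [0,0,0,0,0,0,-1],
  [0,0,0,0,0,0,-1],
])

```text
time: 24.83
tool_pos: [0.6487, -0.0659, 0.077]
tool_rot: [0.001, 0.691, 0.723, 0.0]
contact_force: [0.9, 0.8, 3.8]
gripper_width: 0.51
grasp_force: 63.8
```

Call:
move_arm([
  [0,0,-0.4,0,0,0,-1],
  [0,0,-0.8,0,0,0,-1],
  [0,0,-2,0,0,0,-1],
  [0,0,-2.5,0,0,0,-1],
  [0,0,-2.5,0,0,0,-1],
  [0,0,-2,0,0,0,-1],
  [-0.44,-1.17,-1,0,0,0,-1],
  [-0.87,-2.33,0,0,0,0,-1],
  [-0.87,-2.33,0,0,0,0,-1],
  [-0.87,-2.33,0,0,0,0,-1],
  [-0.87,-2.33,0,0,0,0,-1],
  [-0.87,-2.33,0,0,0,0,-1],
  [-0.87,-2.33,0,0,0,0,-1],
  [-0.87,-2.33,0,0,0,0,-1],
  [-0.44,-1.17,0,0,0,0,-1],
  [0,0,0,0,0,0,-1],
  [0,0,0,0,0,0,-1],
  [0,0,0,0,0,0,-1],
])

```text
time: 26.33
tool_pos: [0.4654, -0.1435, 0.1885]
tool_rot: [0.0, 0.691, 0.723, 0.0]
contact_force: [-0.2, 0.2, -0.9]
gripper_width: 0.513
grasp_force: 63.4
```

Call:
move_arm([
  [0,0,1.3,0,0,0,-1],
  [0,0,2.5,0,0,0,-1],
  [0,0,2.5,0,0,0,-1],
  [0,0,2,0,0,0,-1],
  [0,0,1,0,0,0,-1],
  [0,0,0.4,0,0,0,-1],
  [0,0,0.2,0,0,0,-1],
  [0,0,0,0,0,0,-1],
  [0,0,0,0,0,0,-1],
  [0,0,0,0,0,0,-1],
])

```text
time: 27.17
tool_pos: [0.466, -0.1442, 0.0908]
tool_rot: [0.001, 0.691, 0.723, 0.0]
contact_force: [0.3, 0.7, -2.4]
gripper_width: 0.509
grasp_force: 63.3
```

Call:
move_arm([
  [0,0,0.1,0,0,0,-1],
  [0,0,0.05,0,0,0,-1],
  [0,0,0,0,0,0,-1],
  [0,0,0,0,0,0,-1],
])

```text
time: 27.5
tool_pos: [0.465, -0.1437, 0.088]
tool_rot: [0.0, 0.691, 0.723, 0.0]
contact_force: [-0.4, 0.1, -2.0]
gripper_width: 0.51
grasp_force: 63.3
```

Call:
move_arm([
  [0,0,0.05,0,0,0,-1],
  [0,0,0.05,0,0,0,-1],
  [0,0,0.05,0,0,0,-1],
  [0,0,0.05,0,0,0,-1],
  [0,0,0,0,0,0,-1],
])

```text
time: 27.92
tool_pos: [0.4651, -0.1438, 0.0869]
tool_rot: [-0.0, 0.691, 0.723, -0.0]
contact_force: [-2.8, 1.8, 6.8]
gripper_width: 0.512
grasp_force: 64.3
```

Call:
move_arm([
  [0,0,0,0,0,0,0.3],
  [0,0,0,0,0,0,1],
  [0,0,0,0,0,0,1],
  [0,0,0,0,0,0,1],
  [0,0,0,0,0,0,1],
  [0,0,0,0,0,0,1],
  [0,0,-1,0,0,0,1],
  [0,0,-2.5,0,0,0,1],
  [0,0,-3,0,0,0,1],
  [0,0,-3,0,0,0,1],
  [1.5,0,-2.5,0,0,0,1],
  [2.5,0,-3,0,0,0,1],
  [2.5,0,-3,0,0,0,1],
  [2.5,0,-3,0,0,0,1],
  [2.5,0,-3,0,0,0,1],
  [2.5,0,-3,0,0,0,1],
  [0,0,0,0,0,0,1],
  [0,0,0,0,0,0,1],
  [0,0,0,0,0,0,1],
  [0,0,0,0,0,0,1],
])

```text
time: 29.58
tool_pos: [0.4582, -0.0043, 0.3542]
tool_rot: [-0.001, 0.691, 0.722, -0.001]
contact_force: [-0.4, -0.3, -0.1]
gripper_width: 0.999
grasp_force: 0.0
```

Run:
```python
from h import *
f=grab('wrist');w=f['img']
c=np.cos(.034);s=np.sin(.034);O=np.array([.4612,-.0063])
for y in (.138,.046,-.046,-.138):
    p=O+y*np.array([-s,c]); u=proj(f,[[*p,.088]])[0]; cv2.drawMarker(w,tuple(int(v) for v in u),(0,0,255),0,10,1); print(u.round())
g=grab('side')['img'][110:310,220:460]
cv2.imwrite('pics/fin.png',np.hstack([cv2.resize(w[0:330,190:470],(420,495)),cv2.resize(g,(380,495))]))
```

```text
[323.  35.]
[321. 123.]
[320. 199.]
[320. 265.]
```

View pics/fin.png

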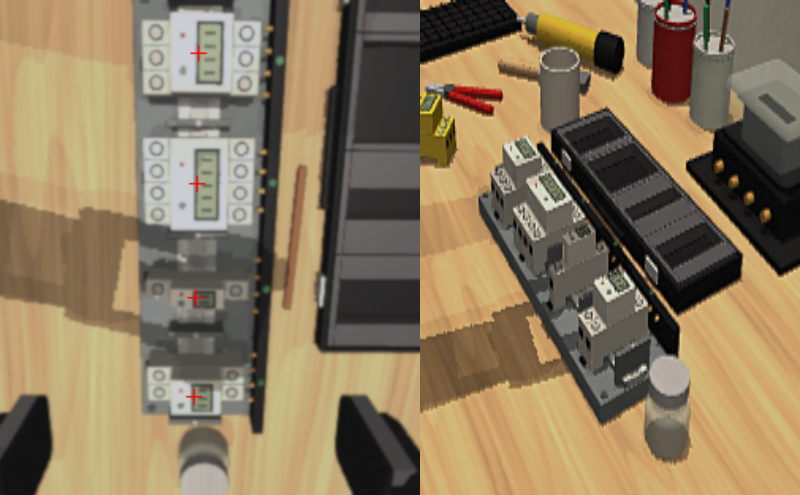

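All four meters sit flat in their bays in the order 3, 4, 1, 2, each nose centre on its bay mark. The mug is untouched and the arm is clear, so I am handing in.

```bash
python3 -c "
from plant import manip
print(manip.job_done())"
```

```text
the job is handed in; nothing more can be done
None
```

The job is handed in at about 30 s: all four meters are seated on the rail, left to right 3, 4, 1, 2 as in the case, each centred in its bay to within a few mm by the camera, with the mug and the yellow look-alike left alone; no verdict came back.

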